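# Close up the bench forge

### The job

The forge is cold: close it up for the night. Push the loose cream firebrick along the porch, without lifting it, until it covers the whole mouth of the forge, and push the steel flue flap on the roof down fully shut. Leave everything else on the forge and the bench where it is.

Things in the scene. Friction and masses are not known exactly. Their poses are not given: they have to be found in the camera images.
- forge: fixed dark green bench forge, body 220 (x) x 300 (y) x 170 mm high, flat roof; origin at bench level under the body's middle, z up, its own -x is the front. In its own frame (mm): front face at x -110, with the mouth: an opening y -48..48, 65 to 145 above the bench. A dark steel burner tube sticks out at the back; a bright steel strip on the roof's front edge marks the mouth's width from above
- mouth_seat (a point): point on the porch top, 60 mm above the bench, before the middle of the mouth: where the middle of the brick's underside belongs. Axes as the forge's. The porch is a steel ledge along the forge's front, 450 mm long (225 each way along y from here); the forge's face (33 mm to +x) and a 12 mm high lip (33 mm to -x) make it a channel 66 mm wide, open at both ends
- brick: loose cream firebrick standing on the porch, left or right of the mouth: 60 (x) x 130 (y) x 95 mm high, 0.3 to 0.65 kg; origin in the middle of its underside; its top is 155 mm above the bench. It slides along the forge's y in the channel with 3 mm play each side; nothing stops it at the mouth. Centred, it overlaps the mouth by 17 mm at each side
- flap (a joint): angle of the square steel flap over the flue hole (rad): 0 lies flat shut against its stop, grows as the free edge rises, up to 1.5 (nearly upright). The hinge is stiff: the flap stays where it is left, and about 2 to 4 N at 70 mm from the hinge moves it down
- flap_hinge (a point): middle of the flap's hinge line, 173 mm above the bench; the line runs along the forge's x. Axes as the forge's. The flap is 96 mm wide along x, reaches 96 mm from the hinge (to the forge's -y when shut), 4 mm thick: shut, its upper face is 177 mm above the bench. Open, its upper face looks to +y and up
- flap_edge (a point): middle of the flap's free edge, on its upper face; moves with the flap
- punch: bystander: loose steel punch standing on the porch, on the other side of the mouth from the brick; 44 mm diameter, 70 mm high; origin in the middle of its underside
- tin: bystander: loose small yellow tin with a white lid standing on the forge's roof; 48 mm diameter, 45 mm high; origin in the middle of its underside
- hammer: bystander: hammer with a wooden handle lying on the bench, 260 mm long
- tongs: bystander: dark steel tongs lying on the bench, 250 mm long, 12 mm high
- anvil: bystander: heavy steel block, 170 x 100 x 75 mm high, standing on the bench
- pot: bystander: rusty open pot on the bench, 110 mm diameter, 75 mm high
- blank: bystander: flat steel knife blank lying on the bench, 180 mm long, 6 mm thick
- billet: bystander: rusty steel bar lying on the bench, 140 x 25 x 25 mm
Not all that is in view belongs to the job. Of the things shaped like the brick, the cream one is meant.

How it is judged:
By the outcome, as a careful person would: the job done as asked, in the order asked, and still so for the second after the job is handed in, with the robot touching nothing.
It also fails if it takes over 51 s, if anything falls off the work surface, if the arm or the gripper's body presses on something with over 40 N, if the wrist force passes 120 N, or if a joint passes its speed limit or range.

### The arm

A 6-joint arm with a two-finger parallel gripper is mounted at the origin on the work surface. World frame = base frame: x ahead of the robot, y to its left, z up, the work surface at z = 0. Lengths are in mm, angles in rad, forces in N, time in s.
With the tool pointing down it reaches from about 275 to 750 mm from the base axis. Payload 10.2 kg.
Tool frame: the origin (TCP) lies midway between the tips of the shut fingers; the grasp point (between the pads) lies 19 mm behind it (ctrl.grip_depth is the distance from the TCP to the grasp point, in mm); y points along the fingers, x is the direction in which the jaws open and shut, and the axes are right-handed (so a half turn about y gives the same grasp; the last joint's range is limited). The gripper opens to 85 mm and grips with 20 to 120 N. Pads are 22 mm wide; open, the fingers measure 114 mm over their backs; the gripper's body (76 mm by 85 mm) begins 54 mm behind the grasp point. The pads swing forward as they close: fully open they stand 13 mm farther back than shut.
Start: joints at [0.937, 0.313, 1.498, -0, 1.331, -0.223], TCP at [209.668, 481.322, 231.294] pointing down, gripper open.
Joint ranges: [-2.94, 2.94], [-0.97, 2.17], [0.19, 2.56], [-1.23, 4.37], [0.02, 3.11], [-2.88, 2.88]. Speed limits (rad/s): [2.39, 2.39, 3.01, 3.14, 3.14, 3.14].

### API

Orientations are given as a unit quaternion [w, x, y, z].
In Python, from rig import ctrl gives the robot as it stands. The module is installed in compiled form; this text tells all that it offers.
- The arm moves only by the tool drive_tool, never from a script. Its arguments are lists of equal length, an entry for each row: "gripper": the closure, from 0 (fully open) to 1 (shut); "offset": the shift along the tool's x, y, z in m, a list of three; "turn": the turn about the tool's y in degrees. In form: {"gripper": [gripper, ...], "offset": [[tx, ty, tz], ...], "turn": [turn, ...]}. A call has 1 to 20 rows; each row shifts and turns the commanded pose from where the row before left it, along the tool's axes as they then stand; what a row does not reach is not made up. A row lasts 1/12 s, in which the tool goes at most 41.7 mm and 7.16 degrees, less where a joint would pass 70% of its speed; a pose out of reach is approached as far as the arm can. A call is refused whole if a number of a shift passes 0.0417 or a number of a turn 7.16, either way. A call with a gripper value outside its range is refused whole. The fingers move at their own pace and stop on an object; "force" is the grip in N (left out, the last holds). Time passes only in rows, so rows that do not move let the fingers close. It gives the time, the measured TCP pose, the force and the opening at its end, in the units of the state.
- ctrl.sense(): the state, without advancing time (a new reading comes with each control period).
- ctrl.capture(name): name is "scene" or "top" or "wrist"; returns (picture, depth): 480x640x3 uint8, red, green, blue; 480x640 float32, mm along the optical axis (not along the pixel's ray), 0 where there is no reading.
- ctrl.camera_params(name): a dict with "fovy" (degrees; the focal length in pixels is half the picture's height over the tangent of half this angle, whatever the lens; pixels are square), "cx", "cy" (the principal point, pixels), "view" (4x4, takes a point from world to camera coordinates); the wrist camera has in their place "tool_from_camera" (4x4, takes a point from camera to tool coordinates, whose origin is the TCP and whose axes are the tool frame's). Camera axes: x right, y down, z forward; pixel columns grow to the right and rows downward; lengths in mm; the calibration is good to about 2 mm. A picture is of the moment at which its call begins: read the wrist's pose just before it. camera_params takes no time and is no camera call.
- ctrl.finish_job(): hands the job in, once; it reports no verdict.
Trained networks look in the newest picture that a camera, given by its name, has taken for a name from the list of things; names that differ only in an ending like _2 or _b are one class to them, and where a whole thing is asked for, a point or a joint stands for the part that bears it (a point fixed in the world has none). Each returns a list of dicts, best first, with "score" (0 to 1); they miss things now and then, are a little off and sometimes report something else, mostly with a low value. They report only what shows in the picture. A call takes as long as a camera call. They do not tell look-alikes from the thing itself.
- ctrl.boxes_of(camera, query): "centre" ([x, y, z] in mm, in the coordinates of the camera as it stood for that picture, good to about 4 mm: the middle of the surface that is visible of it).
- ctrl.regions_of(camera, query): "mask" (480x640 bool, what is visible of it).
- ctrl.pinpoint(camera, query): "centre" ([x, y, z] in mm, in the coordinates of the camera as it stood for that picture, good to about 4 mm: a listed point, or the origin of a listed thing).
The state is a dict: "time_s": time; "joints": joint angles; "dq": joint speeds; "tau": joint torques, N m; "eef_pos": TCP position; "ee_rot": TCP orientation; "force": force on the tool from outside, world axes, zero at the start; "wrist_torque": the same for the moment, N m; "grip_width": opening from 0.0 (shut) to 1.0 (fully open).
Only numpy, scipy, OpenCV 4.12 (cv2) and the standard library are available. Lean on these libraries where they do the work, as an engineer would, in place of code of your own. Each camera call takes 0.05 s, during which the arm holds its last target.

## Working session

There is one attempt and no reset: what is moved stays moved. The work goes in short steps, Python scripts to look and compute and a tool call to move; the robot and the scene stay as the last step left them, time stands still between calls to the robot, and variables do not carry over. Pictures are saved under pics/ and viewed, and the job is handed in when it is done.

Besides the shell and the picture viewer there is one more tool, called after "Request:" by a JSON object that holds its "op" and its "data". drive_tool: Moves the arm, as the interface text tells. Its arguments: {"type":"object","properties":{"gripper":{"type":"array","items":{"type":"number"}},"offset":{"type":"array","items":{"type":"array","items":{"type":"number"}}},"turn":{"type":"array","items":{"type":"number"}},"force":{"type":"number"}},"required":["gripper","offset","turn"]}

```bash
mkdir -p pics
cat > h.py <<'E'
import numpy as np, cv2
from rig import ctrl
def K(n):
    p=ctrl.camera_params(n); f=240/np.tan(np.radians(p["fovy"])/2); return f,p["cx"],p["cy"],p
def toworld(n,pt):
    V=np.array(K(n)[3]["view"]); return (np.linalg.inv(V)@np.r_[pt,1])[:3]
def pix(n,u,v,d):
    f,cx,cy,p=K(n); return np.array([(u-cx)/f*d,(v-cy)/f*d,d])
def proj(n,w):
    f,cx,cy,p=K(n); c=(np.array(p["view"])@np.r_[w,1])[:3]; return c[0]/c[2]*f+cx,c[1]/c[2]*f+cy
E
python3 - <<'E'
from h import *
s=ctrl.sense();print({k:np.round(v,3) for k,v in s.items()})
for n in("top","scene"):
    im,d=ctrl.capture(n);cv2.imwrite(f"pics/{n}1.png",im[:,:,::-1]);np.save(f"{n}_d.npy",d);np.save(f"{n}_i.npy",im)
    print(n,K(n))
    for q in("forge","mouth_seat","flap_hinge","flap_edge","brick","punch","tin"):
        for r in ctrl.pinpoint(n,q)[:3]: 
            w=toworld(n,r["centre"]);print(q,round(r["score"],2),np.round(w),np.round(proj(n,w)))
E
```

```text
{'time_s': np.float64(0.0), 'joints': array([ 0.937,  0.313,  1.498, -0.   ,  1.331, -0.223]), 'dq': array([-0.   , -0.   ,  0.   , -0.   , -0.001, -0.002]), 'tau': array([ 0.0000e+00, -4.1227e+01, -2.5974e+01, -0.0000e+00,  4.0000e-03,
        0.0000e+00]), 'eef_pos': array([209.511, 481.092, 230.733]), 'ee_rot': array([-0.591,  0.592,  0.387, -0.388]), 'force': array([-0.308,  0.157, -0.492]), 'wrist_torque': array([ 0.036, -0.004,  0.005]), 'grip_width': np.float64(0.998)}
top (np.float64(446.61952140410966), 318.45001247633934, 241.67088564807497, {'fovy': 56.504514311451956, 'cx': 318.45001247633934, 'cy': 241.67088564807497, 'view': array([[-2.13500940e-03, -9.99994364e-01, -2.59106866e-03,
        -2.04402399e+00],
       [-9.91259622e-01,  2.45813139e-03, -1.31902688e-01,
         5.64106590e+02],
       [ 1.31908314e-01,  2.28680826e-03, -9.91259284e-01,
         1.16033569e+03],
       [ 0.00000000e+00,  0.00000000e+00,  0.00000000e+00,
         1.00000000e+00]])})
forge 0.68 [627. -13.  -0.] [322. 221.]
mouth_seat 0.59 [480.  -6.  58.] [319. 273.]
flap_hinge 0.75 [643.  39
[... 626 characters left out ...]
, -1.00426110e-01, -7.15780925e-01,
        -3.10879367e+02],
       [-7.08303070e-01,  1.03194604e-01, -6.98324878e-01,
         1.95899474e+03],
       [ 0.00000000e+00,  0.00000000e+00,  0.00000000e+00,
         1.00000000e+00]])})
forge 0.62 [622. -16.  -1.] [333. 285.]
mouth_seat 0.95 [480.  -9.  57.] [328. 235.]
mouth_seat 0.5 [645. -21. 251.] [333. 224.]
flap_hinge 0.86 [650.  33. 172.] [354. 246.]
flap_edge 0.91 [644. -21. 248.] [332. 225.]
flap_edge 0.52 [289. 276.  -8.] [406. 201.]
brick 0.9 [676. 257.  -4.] [434. 290.]
brick 0.69 [ 471. -139.   60.] [283. 236.]
brick 0.62 [ 621. -298.   -5.] [230. 297.]
tin 0.97 [ 677. -120.  173.] [294. 260.]
tin 0.27 [481.  -8.  58.] [328. 235.]
```

View pics/top1.png

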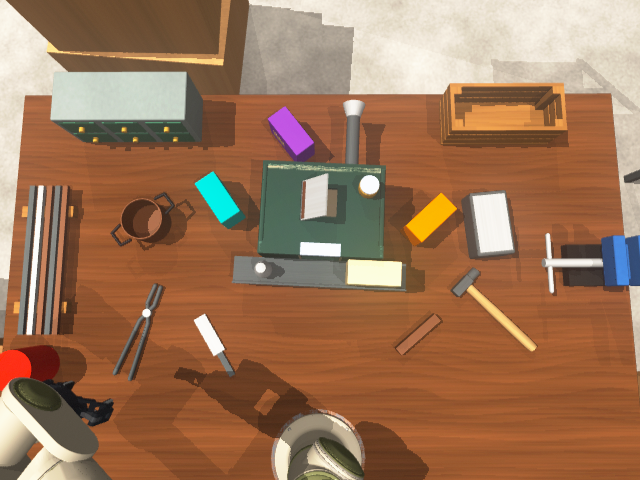

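View pics/scene1.png

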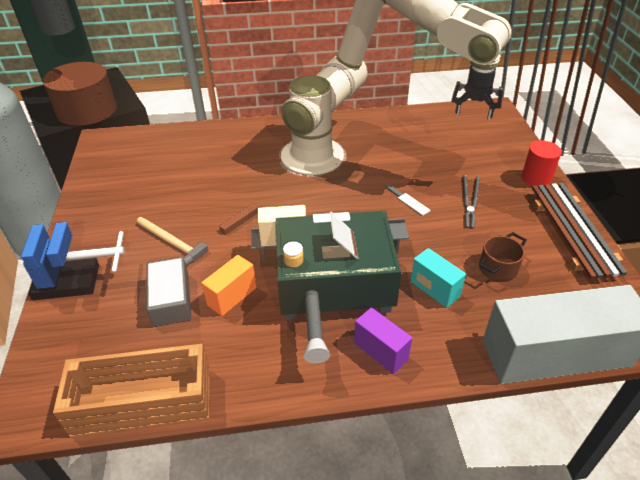

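The top view shows the cream brick on the porch at (375,273). The look-alikes are cyan (219,197), purple (290,133), orange (431,219), the grey anvil (490,224) and the white-topped strip (320,249). The flap is open at (316,195), the tin is at (369,186) and the punch at (262,268). Next I'll check a close crop and measure from depth.

Run:
```python
from h import *
im=np.load("top_i.npy");d=np.load("top_d.npy")
cv2.imwrite("pics/crop1.png",cv2.resize(im[140:310,220:420,::-1],None,fx=4,fy=4,interpolation=cv2.INTER_CUBIC)[:600])
cv2.imwrite("pics/crop1.png",cv2.resize(im[150:300,220:420,::-1],None,fx=4,fy=4,interpolation=cv2.INTER_CUBIC))
f,cx,cy,p=K("top");v,u=np.mgrid[:480,:640]
P=np.stack([(u-cx)/f*d,(v-cy)/f*d,d,np.ones_like(d)],-1)@np.linalg.inv(np.array(p["view"])).T
P=P[...,:3];hsv=cv2.cvtColor(im,cv2.COLOR_RGB2HSV)
def rep(n,m):
    q=P[m].astype(np.float32);r=cv2.minAreaRect(q[:,:2]);print(n,len(q),np.round(r[0],1),np.round(r[1],1),round(r[2],2),"z",np.round(np.percentile(q[:,2],[5,50,95]),1));print(np.round(cv2.boxPoints(r),0).tolist())
win=lambda a,b,c,e:(u>=a)&(u<c)&(v>=b)&(v<e)
rep("brick",win(335,250,415,295)&(abs(P[...,2]-155)<8))
rep("strip",win(290,235,350,260)&(hsv[...,2]>200)&(hsv[...,1]<60))
rep("roof",win(240,140,400,262)&(abs(P[...,2]-170)<6))
rep("porch",win(225,250,415,300)&(abs(P[...,2]-60)<5))
rep("lip",win(225,250,415,300)&(abs(P[...,2]-72)<5))
rep("punch",win(240,250,290,290)&(abs(P[...,2]-130)<8))
rep("tin",win(350,165,390,205)&(abs(P[...,2]-215)<8))
m=win(298,165,345,225)&(P[...,2]>182);rep("flap",m)
q=P[m];c=q.mean(0);n=np.linalg.svd(q-c,full_matrices=False)[2][2];print(c,n)
```

```text
Traceback (most recent call last):
cv2.error: OpenCV(4.12.0) /io/opencv/modules/imgproc/src/convhull.cpp:143: error: (-215:Assertion failed) total >= 0 && (depth == CV_32F || depth == CV_32S) in function 'convexHull'
```

View pics/crop1.png

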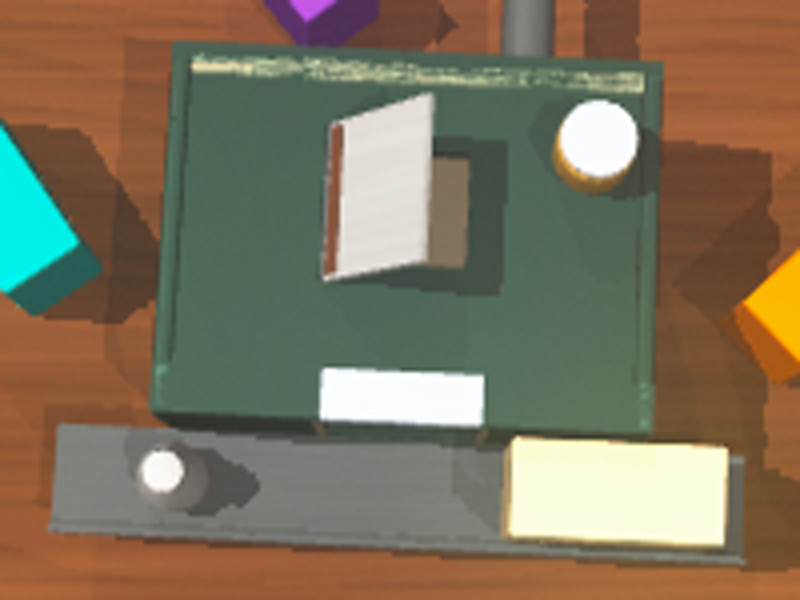

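The crop confirms it: the cream brick sits on the right of the porch, the punch on the left, and the flap is open with its free edge leaning right. I'll fix the measurement code.

```bash
cat > m.py <<'E'
from h import *
im=np.load("top_i.npy");d=np.load("top_d.npy")
f,cx,cy,p=K("top");v,u=np.mgrid[:480,:640]
P=np.stack([(u-cx)/f*d,(v-cy)/f*d,d,np.ones_like(d)],-1)@np.linalg.inv(np.array(p["view"])).T
P=P[...,:3];hsv=cv2.cvtColor(im,cv2.COLOR_RGB2HSV)
def rep(n,m):
    q=P[m].astype(np.float32)
    if len(q)<5: print(n,"none");return
    r=cv2.minAreaRect(np.ascontiguousarray(q[:,:2]));print(n,len(q),np.round(r[0],1),np.round(r[1],1),round(r[2],2),"z",np.round(np.percentile(q[:,2],[5,50,95]),1));print(np.round(cv2.boxPoints(r),0).tolist())
win=lambda a,b,c,e:(u>=a)&(u<c)&(v>=b)&(v<e)
E
python3 - <<'E'
from m import *
print(P[273,375],P[230,300],d[273,375],d[400,200])
rep("brick",win(335,250,415,295)&(abs(P[...,2]-155)<8))
rep("strip",win(290,235,350,260)&(hsv[...,2]>200)&(hsv[...,1]<60))
rep("roof",win(240,140,400,262)&(abs(P[...,2]-170)<6))
rep("porch",win(225,250,415,300)&(abs(P[...,2]-60)<5))
rep("punch",win(240,250,290,290)&(abs(P[...,2]-130)<8))
rep("tin",win(350,165,390,205)&(abs(P[...,2]-215)<8))
m=win(298,165,345,225)&(P[...,2]>182);rep("flap",m)
q=P[m];c=q.mean(0);n=np.linalg.svd(q-c,full_matrices=False)[2][2];print(c,n)
E
```

```text
[ 472.73245627 -139.26790882  150.99723391] [574.91979435  40.45541672 168.66826437] 1072.6971 1181.9309
brick 1379 [ 477.2 -122. ] [161.1  64.1] 87.18 z [150.9 154.5 157.9]
[[441.0, -201.0], [505.0, -204.0], [513.0, -43.0], [449.0, -40.0]]
strip 512 [475.3  -4.2] [ 96.4 138.1] 86.85 z [167.8 171.  174.5]
[[404.0, -49.0], [542.0, -56.0], [547.0, 40.0], [409.0, 48.0]]
roof 9803 [628.5 -12.2] [300.4 228.7] 87.19 z [166.5 169.7 173. ]
[[507.0, -157.0], [735.0, -168.0], [750.0, 132.0], [522.0, 143.0]]
porch 2750 [483.2  -4.9] [450.4  78.9] 87.2 z [56.5 59.7 63.3]
[[433.0, -228.0], [512.0, -232.0], [534.0, 218.0], [455.0, 222.0]]
punch 107 [498.  109.7] [79.6 45.4] 86.87 z [125.3 129.5 133.7]
[[473.0, 71.0], [518.0, 69.0], [523.0, 148.0], [478.0, 151.0]]
tin 292 [ 675.7 -121.8] [44.1 42.9] 28.74 z [211.5 214.7 217.4]
[[646.0, -114.0], [667.0, -151.0], [705.0, -130.0], [685.0, -92.0]]
flap 1020 [550.4  12.4] [ 60.8 285.8] 86.63 z [185.5 219.7 250.6]
[[406.0, -10.0], [691.0, -26.0], [695.0, 34.0], [409.0, 51.0]]
[642.59070285   4.63483085 224.7258165 ] [-0.19435574 -0.97457828 -0.11145859]
```

```bash
cat >> h.py <<'E'
from scipy.spatial.transform import Rotation as R
def tool():
    s=ctrl.sense();q=s["ee_rot"];return np.array(s["eef_pos"]),R.from_quat([q[1],q[2],q[3],q[0]]).as_matrix(),s
def go(target):
    p,M,s=tool();o=M.T@(np.array(target)-p);print("pos",np.round(p,1),"tool offset mm",np.round(o,1),"dist",round(np.linalg.norm(o)),"t",s["time_s"]);return o
E
python3 - <<'E'
from m import *
from h import *
print(tool()[1].round(3)); go([474,-245,231])
k=np.ones((5,5),np.uint8)
def er(m): return cv2.erode(m.astype(np.uint8),np.ones((3,3),np.uint8))>0
rep("brick",er(win(345,250,407,295)&(abs(P[...,2]-155)<5)&(hsv[...,2]>200)))
rep("strip",er(win(290,235,350,260)&(hsv[...,2]>200)&(hsv[...,1]<60)&(abs(P[...,2]-170)<9)))
psi=-0.049;ey=np.array([-np.sin(psi),np.cos(psi)]);ex=np.array([ey[1],-ey[0]])
O=np.array([628.5,-12.2])
for n,m in [("brick",win(335,250,415,295)&(hsv[...,2]>215)&(hsv[...,0]<45)&(hsv[...,1]>15)),("strip",win(290,235,350,260)&(hsv[...,2]>200)&(hsv[...,1]<60))]:
    # pixels -> ray at known z plane
    z=155 if n=="brick" else 171
    V=np.linalg.inv(np.array(p["view"]));c=V[:3,3]
    dr=np.stack([(u[m]-cx)/f,(v[m]-cy)/f,np.ones(m.sum())],-1)@V[:3,:3].T
    X=c+dr*((z-c[2])/dr[:,2])[:,None]
    L=X[:,:2]-O
    a=L@ex;b=L@ey
    print(n,"local x",np.percentile(a,[.5,50,99.5]).round(1),"local y",np.percentile(b,[.5,2,50,98,99.5]).round(1))
E
```

```text
[[ 0.399  0.    -0.917]
 [ 0.917 -0.     0.399]
 [-0.    -1.    -0.   ]]
pos [209.7 481.3 231.3] tool offset mm [-5.603e+02  3.000e-01 -5.324e+02] dist 773 t 0.8
brick 927 [ 474.  -136.7] [124.1  53.8] 87.42 z [151.5 154.6 157.8]
[[444.0, -197.0], [498.0, -200.0], [504.0, -76.0], [450.0, -73.0]]
strip 389 [529.3  -7.2] [91.  24.8] 87.31 z [167.8 171.  174.4]
[[515.0, -52.0], [540.0, -53.0], [544.0, 38.0], [519.0, 39.0]]
brick local x [-177. -148. -119.] local y [-195.7 -193.5 -131.8  -70.1  -68.2]
strip local x [-114.   -99.3  -84.5] local y [-47.8 -47.   -0.   46.9  47.9]
```

Request:
{"op": "drive_tool", "data": {"gripper": [1,1,1], "offset": [[0,0,0],[0,0,0],[0,0,0]], "turn": [-6.9,-6.9,-6.9]}}

```text
time_s: 1.05
eef_pos: [209.7, 481.3, 231.3]
ee_rot: [-0.511, 0.511, 0.489, -0.489]
force: [0.5, -0.5, 0.1]
grip_width: 0.606
```

Run:
```python
from h import *
print(tool()[1].round(3)); go([471.7,-249.8,231])
```

```text
[[ 0.044  0.    -0.999]
 [ 0.999 -0.     0.044]
 [-0.    -1.    -0.   ]]
pos [209.7 481.3 231.3] tool offset mm [-7.190e+02  3.000e-01 -2.936e+02] dist 777 t 1.05
```

Request:
{"op": "drive_tool", "data": {"gripper": [1,1,1,1,1,1,1,1,1,1,1,1,1,1,1,1,1,1,1,1], "offset": [[-0.03,0,-0.0122],[-0.03,0,-0.0122],[-0.03,0,-0.0122],[-0.03,0,-0.0122],[-0.03,0,-0.0122],[-0.03,0,-0.0122],[-0.03,0,-0.0122],[-0.03,0,-0.0122],[-0.03,0,-0.0122],[-0.03,0,-0.0122],[-0.03,0,-0.0122],[-0.03,0,-0.0122],[-0.03,0,-0.0122],[-0.03,0,-0.0122],[-0.03,0,-0.0122],[-0.03,0,-0.0122],[-0.03,0,-0.0122],[-0.03,0,-0.0122],[-0.03,0,-0.0122],[-0.03,0,-0.0122]], "turn": [0,0,0,0,0,0,0,0,0,0,0,0,0,0,0,0,0,0,0,0]}}

```text
time_s: 2.72
eef_pos: [423.9, -131.8, 231.4]
ee_rot: [-0.512, 0.512, 0.487, -0.487]
force: [0.4, 1.0, 0.3]
grip_width: -0.0
```

Run:
```python
from h import *
print(tool()[1].round(3)); go([471.7,-249.8,231])
```

```text
[[ 0.05   0.    -0.999]
 [ 0.999 -0.     0.05 ]
 [-0.    -1.    -0.   ]]
pos [ 423.9 -131.8  231.4] tool offset mm [-115.5    0.5  -53.6] dist 127 t 2.7167
```

Request:
{"op": "drive_tool", "data": {"gripper": [1,1,1,1,1,1,1,1,1,1,1], "offset": [[-0.029,0,-0.0134],[-0.029,0,-0.0134],[-0.029,0,-0.0134],[-0.029,0,-0.0134],[0,0,0],[0,0.029,0],[0,0.029,0],[0,0.029,0],[0,0.029,0],[0,0,0],[0,0,0]], "turn": [0,0,0,0,0,0,0,0,0,0,0]}}

```text
time_s: 3.63
eef_pos: [471.2, -248.1, 115.2]
ee_rot: [0.513, -0.511, -0.487, 0.488]
force: [0.3, 0.7, 0.8]
grip_width: -0.003
```

Run:
```python
from h import *
p,M,s=tool();print(M.round(3),p,s["force"].round(1),s["joints"].round(2))
psi=-0.049;ey=np.array([-np.sin(psi),np.cos(psi)]);ex=np.array([ey[1],-ey[0]])
print("local",(p[:2]-[628.5,-12.2])@ex,(p[:2]-[628.5,-12.2])@ey)
for n in("scene","wrist"):
    im,d=ctrl.capture(n);cv2.imwrite(f"pics/{n}2.png",im[:,:,::-1])
```

```text
[[ 0.049 -0.001 -0.999]
 [ 0.999  0.001  0.049]
 [ 0.001 -1.     0.002]] [ 471.20829044 -248.0959602   115.22246046] [0.3 0.7 0.8] [-0.7   0.45  1.62  0.    1.07 -2.23]
local -145.5486415224036 -243.31703369007803
```

View pics/scene2.png

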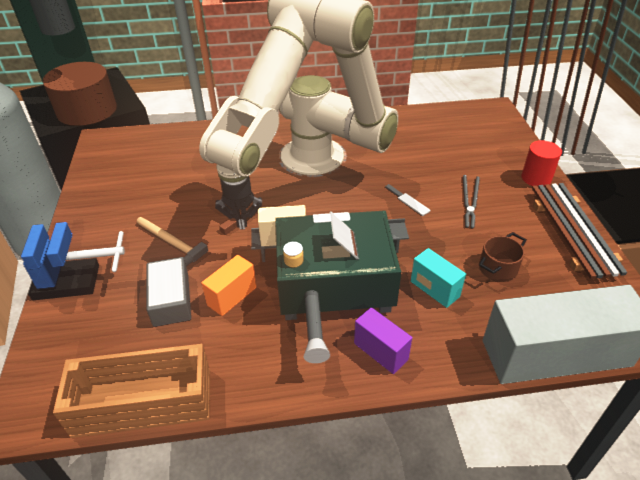

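View pics/wrist2.png

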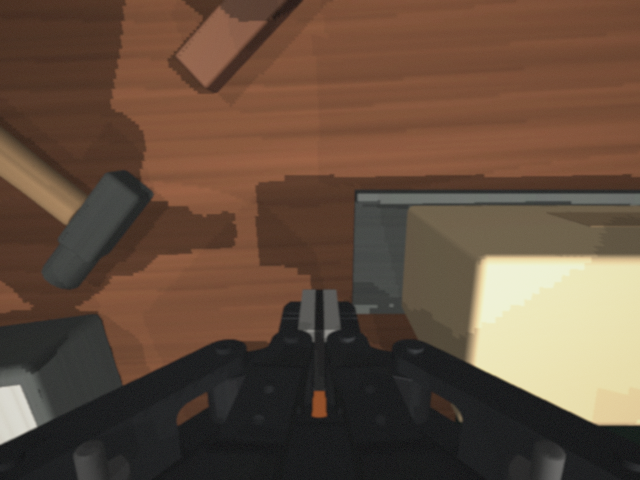

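The wrist view shows the brick's end face at about (405,210)-(470,360) and the shut fingertips at (320,300). The linkages spread sideways at (228-410,345). I'll measure their profile from depth so they stay clear of the brick's top.

Run:
```python
from h import *
im,d=ctrl.capture("wrist")
pr=ctrl.camera_params("wrist");f=240/np.tan(np.radians(pr["fovy"])/2);T=np.array(pr["tool_from_camera"])
v,u=np.mgrid[:480,:640]
P=(np.stack([(u-pr["cx"])/f*d,(v-pr["cy"])/f*d,d,np.ones_like(d)],-1)@T.T)[...,:3]
ok=(d>0)&(abs(P[...,2])<70)&(v>285)
for y in range(-90,10,8):
    m=ok&(abs(P[...,1]-y)<4)&(abs(P[...,0])<75)&(P[...,2]>-60)
    # restrict to dark gripper px
    m&=(im.max(-1)<110)
    if m.any(): print(y,m.sum(),np.percentile(P[...,0][m],[1,99]).round(),np.percentile(P[...,2][m],[1,99]).round())
# brick face
```

```text
-90 12580 [-56.  55.] [ 7. 20.]
-82 14568 [-57.  57.] [ 4. 18.]
-74 13518 [-52.  51.] [-5. 18.]
-66 6510 [-46.  45.] [-8. 18.]
-58 7653 [-40.  38.] [-8. 13.]
-50 4458 [-34.  34.] [-8. 14.]
-42 1302 [-26.  27.] [-9. 14.]
-34 1596 [-7. 47.] [-22.  23.]
-26 1437 [-13.  47.] [-4. 21.]
-18 1244 [-13.  47.] [-8. 18.]
-10 989 [-13.  47.] [-11.  14.]
-2 460 [-6. 47.] [-15.  12.]
6 319 [46. 47.] [-19.   9.]
```

Request:
{"op": "drive_tool", "data": {"gripper": [1,1,1,1,1,1,1,1,1,1,1,1,1,1,1,1,1], "offset": [[0,-0.012,0],[0.012,0,0],[0.012,0,0],[0.006,0,0],[0.006,0,0],[0.008,0,0],[0.01,0,0],[0.01,0,0],[0.01,0,0],[0.01,0,0],[0.01,0,0],[0.01,0,0],[0.01,0,0],[0.01,0,0],[0.01,0,0],[0,0,0],[0,0,0]], "turn": [0,0,0,0,0,0,0,0,0,0,0,0,0,0,0,0,0]}}

```text
time_s: 5.2
eef_pos: [477.7, -113.6, 126.9]
ee_rot: [0.513, -0.511, -0.488, 0.488]
force: [0.3, 0.3, -0.0]
grip_width: -0.002
```

```bash
cat > meas.py <<'E'
from h import *
import sys
tag=sys.argv[1]
psi=-0.049;ey=np.array([-np.sin(psi),np.cos(psi)]);ex=np.array([ey[1],-ey[0]]);O=np.array([628.5,-12.2])
p,M,s=tool();print("tcp",p.round(1),"local",((p[:2]-O)@ex).round(1),((p[:2]-O)@ey).round(1),s["force"].round(1),s["time_s"])
im,d=ctrl.capture("top");cv2.imwrite(f"pics/top{tag}.png",cv2.resize(im[130:310,210:430,::-1],None,fx=3.3,fy=3.3,interpolation=cv2.INTER_CUBIC));np.save("top_i.npy",im);np.save("top_d.npy",d)
f,cx,cy,pp=K("top");v,u=np.mgrid[:480,:640]
hsv=cv2.cvtColor(im,cv2.COLOR_RGB2HSV)
V=np.linalg.inv(np.array(pp["view"]));c=V[:3,3]
m=(u>225)&(u<420)&(v>245)&(v<298)&(hsv[...,2]>215)&(hsv[...,0]<45)&(hsv[...,1]>15)
dr=np.stack([(u[m]-cx)/f,(v[m]-cy)/f,np.ones(m.sum())],-1)@V[:3,:3].T
X=c+dr*((155-c[2])/dr[:,2])[:,None];L=X[:,:2]-O
a=L@ex;b=L@ey;print(m.sum(),"x",np.percentile(a,[.5,50,99.5]).round(1),"y",np.percentile(b,[.5,2,50,98,99.5]).round(1))
E
python3 meas.py 3
```

```text
tcp [ 477.7 -113.6  126.9] local -145.6 -108.7 [ 0.3  0.3 -0. ] 5.2
3495 x [-209.8 -145.9  -85.4] y [-222.2 -215.1 -106.2   29.5   34.6]
```

View pics/top3.png

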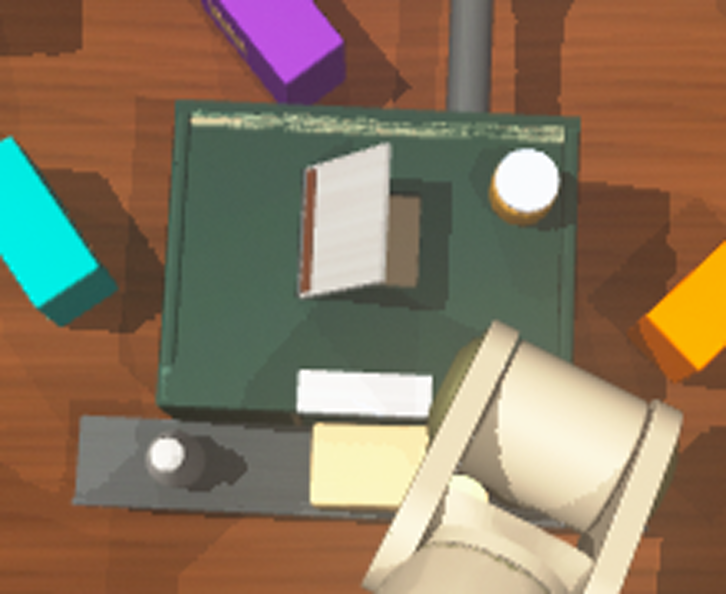

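```bash
cat > meas2.py <<'E'
from m import *
psi=-0.049;ey=np.array([-np.sin(psi),np.cos(psi)]);ex=np.array([ey[1],-ey[0]]);O=np.array([628.5,-12.2])
V=np.linalg.inv(np.array(p["view"]));c=V[:3,3]
def pl(uu,vv,z):
    dr=V[:3,:3]@np.array([(uu-cx)/f,(vv-cy)/f,1]);X=c+dr*((z-c[2])/dr[2]);return X[:2]-O
g=im.astype(float).sum(-1)
# left edge subpixel per row, brick rows
for vv in range(262,281,3):
    row=g[vv,280:332]; k=np.argmax(np.diff(row)); 
    dd=np.diff(row); w=np.clip(dd[max(0,k-1):k+2],0,None); e=280+max(0,k-1)+(w*np.arange(len(w))).sum()/w.sum()+0.5
    L=pl(e,vv,155);print(vv,round(e,2),"localy",(L@ey).round(1))
for vv in (247,250):
    row=g[vv,285:352];dd=np.diff(row);k=dd.argmax();j=dd.argmin()
    print("strip",[(pl(285+i+.5,vv,171)@ey).round(1) for i in(k,j)])
E
python3 meas2.py
```

```text
262 304.35 localy 36.2
265 304.12 localy 36.4
268 303.85 localy 36.6
271 303.71 localy 36.6
274 303.66 localy 36.4
277 303.44 localy 36.5
280 303.4 localy 36.2
strip [np.float64(48.9), np.float64(-48.4)]
strip [np.float64(48.5), np.float64(-48.7)]
```

The brick's leading edge reads local y +36.4, against a strip of ±48.6 centred on 0. It needs about 28.5 mm more.

Request:
{"op": "drive_tool", "data": {"gripper": [1,1,1,1,1,1,1,1], "offset": [[0.006,0,0],[0.007,0,0],[0.006,0,0],[0.004,0,0],[0.003,0,0],[0.0025,0,0],[0,0,0],[0,0,0]], "turn": [0,0,0,0,0,0,0,0]}}

```text
time_s: 5.92
eef_pos: [479.4, -85.9, 127.2]
ee_rot: [0.512, -0.512, -0.488, 0.487]
force: [-0.8, -0.6, 0.7]
grip_width: -0.002
```

```bash
python3 meas.py 4; python3 meas2.py
```

```text
tcp [479.4 -85.9 127.2] local -145.3 -80.9 [-0.8 -0.6  0.7] 5.9167
3468 x [-211.2 -146.   -86.8] y [-186.  -179.   -72.5   55.8   61. ]
262 293.46 localy 62.3
265 293.16 localy 62.6
268 293.1 localy 62.4
271 292.8 localy 62.7
274 292.68 localy 62.6
277 292.47 localy 62.7
280 292.42 localy 62.4
strip [np.float64(48.9), np.float64(-17.6)]
strip [np.float64(48.5), np.float64(-15.5)]
```

View pics/top4.png

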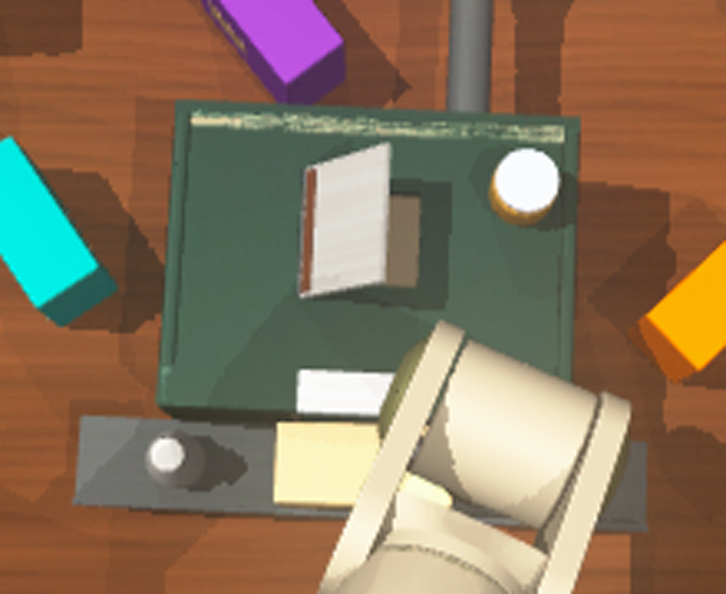

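The leading edge is at 62.5 and should be at 65, so I'll push 2.5 mm more. Then I'll back off and check.

Request:
{"op": "drive_tool", "data": {"gripper": [1,1,1,1,1,1,1,1,1,1,1,1,1,1], "offset": [[0.0015,0,0],[0.001,0,0],[0,0,0],[0,0,0],[-0.01,0,0],[-0.02,0,0],[0,-0.03,0],[0,-0.04,0],[0,-0.04,0],[0,-0.04,0],[-0.04,0,0.02],[-0.04,0,0.02],[-0.04,0,0.02],[0,0,0]], "turn": [0,0,0,0,0,0,0,0,0,0,0,0,0,0]}}

```text
time_s: 7.13
eef_pos: [413.8, -227.8, 277.2]
ee_rot: [-0.514, 0.514, 0.485, -0.486]
force: [0.2, 0.2, -1.1]
grip_width: -0.003
```

```bash
python3 meas.py 5; python3 meas2.py
```

```text
tcp [ 413.8 -227.8  277.2] local -203.8 -225.9 [ 0.2  0.2 -1.1] 7.1333
1295 x [-198.3 -149.2 -120.1] y [-2.366e+02 -6.180e+01  1.000e-01  6.130e+01  6.350e+01]
262 292.41 localy 64.8
265 292.49 localy 64.2
268 292.44 localy 64.0
271 292.4 localy 63.7
274 292.15 localy 63.9
277 291.91 localy 64.1
280 291.73 localy 64.1
strip [np.float64(48.9), np.float64(-48.4)]
strip [np.float64(48.5), np.float64(-48.7)]
```

View pics/top5.png

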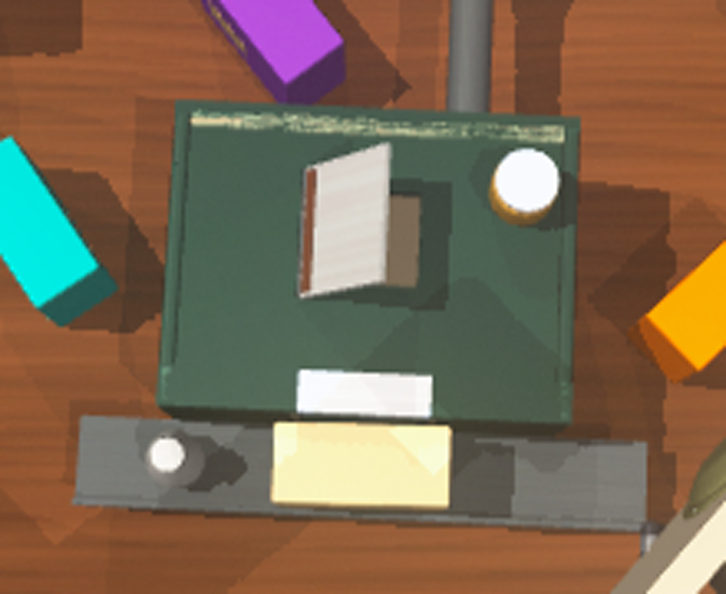

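The brick is centred to about 1 mm over the mouth (crop x 272-451, strip at 297-432). Next is the flap: hinge at about (646,36,173), edge at about (645,-22,249), angle about 0.92.

Run:
```python
from h import *
go([640,-4,300])
```

```text
pos [ 415.1 -225.5  277.2] tool offset mm [ 233.5  -22.8 -212.4] dist 316 t 7.1833
```

Request:
{"op": "drive_tool", "data": {"gripper": [1,1,1,1,1,1,1,1,1,1,1,1,1], "offset": [[0,-0.023,0],[0.0233,0,-0.0212],[0.0233,0,-0.0212],[0.0233,0,-0.0212],[0.0233,0,-0.0212],[0.0233,0,-0.0212],[0.0233,0,-0.0212],[0.0233,0,-0.0212],[0.0233,0,-0.0212],[0.0233,0,-0.0212],[0.0233,0,-0.0212],[0,0,0],[0,0,0]], "turn": [0,0,0,0,0,0,0,0,0,0,0,0,0]}}

```text
time_s: 8.27
eef_pos: [640.5, 1.3, 299.2]
ee_rot: [0.512, -0.511, -0.488, 0.488]
force: [-0.5, -0.9, 0.1]
grip_width: -0.0
```

Run:
```python
from h import *
p,M,s=tool();print(M.round(3));go([640,-4,240])
im,d=ctrl.capture("wrist");cv2.imwrite("pics/wrist6.png",im[:,:,::-1])
pr=ctrl.camera_params("wrist");T=np.array(pr["tool_from_camera"])
for q in("flap_hinge","flap_edge"):
    for r in ctrl.pinpoint("wrist",q)[:2]: 
        t=(T@np.r_[r["centre"],1])[:3];print(q,r["score"],"tool",t.round(),"world",(M@t+p).round(1))
```

```text
[[ 0.047 -0.002 -0.999]
 [ 0.999  0.001  0.047]
 [ 0.001 -1.     0.002]]
pos [640.5   1.3 299.2] tool offset mm [-5.3 59.2  0.1] dist 59 t 8.2667
flap_hinge 0.83 tool [ 32. 123.  -1.] world [642.7  33.5 176. ]
flap_edge 0.8 tool [-25.  47.  -1.] world [640.4 -23.4 252.6]
```

View pics/wrist6.png

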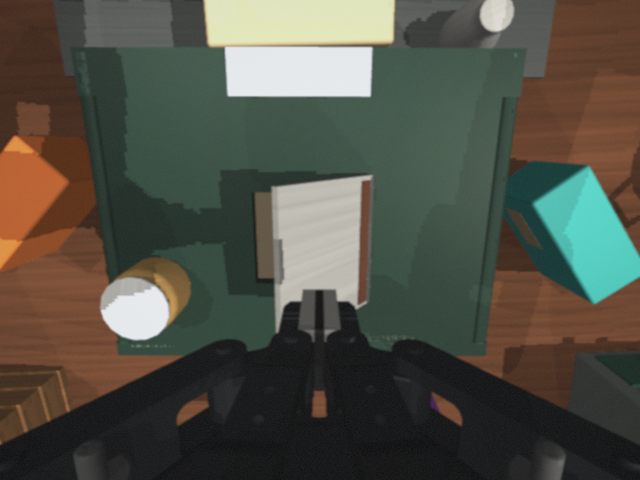

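Request:
{"op": "drive_tool", "data": {"gripper": [1,1,1,1,1,1,1,1,1,1,1], "offset": [[-0.001,0.02,0],[-0.001,0.02,0],[-0.001,0.015,0],[0,0,0],[-0.006,0.01,0],[-0.005,0.009,0],[-0.005,0.008,0],[-0.004,0.008,0],[-0.004,0.008,0],[-0.003,0.007,0],[0,0,0]], "turn": [0,0,0,0,0,0,0,0,0,0,0]}}

```text
time_s: 9.33
eef_pos: [638.0, -30.9, 193.3]
ee_rot: [0.513, -0.512, -0.487, 0.488]
force: [0.7, 0.3, 0.0]
grip_width: -0.001
```

```bash
python3 meas.py 7
python3 - <<'E'
from h import *
ctrl.capture("scene")
for q in("flap_hinge","flap_edge"):
    for r in ctrl.pinpoint("scene",q)[:1]: print(q,r["score"],toworld("scene",r["centre"]).round(1))
E
```

```text
tcp [638.  -30.9 193.3] local 10.4 -18.2 [0.7 0.3 0. ] 9.3333
2645 x [-216.8 -154.8  -91.1] y [-62.1 -58.2  41.4 106.  128.1]
flap_hinge 0.97 [649.3  33.3 171.3]
flap_edge 0.81 [639.5 -60.  198.1]
```

Request:
{"op": "drive_tool", "data": {"gripper": [1,1,1,1,1,1], "offset": [[-0.002,0.005,0],[-0.002,0.005,0],[-0.001,0.004,0],[0,0.002,0],[0,0.001,0],[0,0,0]], "turn": [0,0,0,0,0,0]}}

```text
time_s: 10.03
eef_pos: [638.2, -35.5, 177.9]
ee_rot: [0.512, -0.512, -0.487, 0.488]
force: [-0.2, 0.2, -0.6]
grip_width: -0.001
```

Request:
{"op": "drive_tool", "data": {"gripper": [1,1], "offset": [[0,0.001,0],[0,0,0]], "turn": [0,0]}}

```text
time_s: 10.2
eef_pos: [638.2, -35.4, 177.2]
ee_rot: [0.512, -0.512, -0.487, 0.488]
force: [-0.1, 0.7, -0.8]
grip_width: -0.005
```

Request:
{"op": "drive_tool", "data": {"gripper": [1,1], "offset": [[0,0.001,0],[0,0,0]], "turn": [0,0]}}

```text
time_s: 10.37
eef_pos: [638.3, -35.4, 177.1]
ee_rot: [-0.512, 0.512, 0.487, -0.487]
force: [-2.2, -0.3, 4.6]
grip_width: 0.003
```

Request:
{"op": "drive_tool", "data": {"gripper": [1,1,1], "offset": [[0,0.001,0],[0,0.001,0],[0,0,0]], "turn": [0,0,0]}}

```text
time_s: 10.62
eef_pos: [638.4, -35.4, 176.9]
ee_rot: [-0.511, 0.513, 0.488, -0.487]
force: [-6.9, 0.6, 15.9]
grip_width: -0.0
```

The force rose to 16 N while the tip stayed at 177 mm, so the flap is at its stop. I'll retract straight up, move clear and check.

Request:
{"op": "drive_tool", "data": {"gripper": [1,1,1,1,1,1,1,1,1,1,1,1,1,1,1], "offset": [[0,-0.01,0],[0,-0.03,0],[0,-0.035,0],[0,-0.035,0],[0,-0.02,0],[-0.03,0,0.03],[-0.03,0,0.03],[-0.03,0,0.03],[-0.03,0,0.03],[-0.03,0,0.03],[-0.03,0,0.03],[-0.03,0,0.03],[-0.02,0,0],[0,0,0],[0,0,0]], "turn": [0,0,0,0,0,0,0,0,0,0,0,0,0,0,0]}}

```text
time_s: 11.87
eef_pos: [421.0, -251.6, 304.4]
ee_rot: [0.513, -0.513, -0.487, 0.487]
force: [1.5, -0.0, 0.0]
grip_width: 0.002
```

```bash
python3 meas.py 8; python3 meas2.py
python3 - <<'E'
from m import *
rep("flapz",win(300,185,345,215)&(P[...,2]>174))
for a in range(300,350,5): print(a,np.median(P[190:205,a:a+5,2]).round(1),end="; ")
im,_=ctrl.capture("scene");cv2.imwrite("pics/scene8.png",im[:,:,::-1])
for q in("flap_hinge","flap_edge","brick","punch","tin"):
    for r in ctrl.pinpoint("scene",q)[:3]: print(q,round(r["score"],2),toworld("scene",r["centre"]).round(1))
for r in ctrl.pinpoint("top","punch")[:3]: print(toworld("top",r["centre"]).round(1))
E
```

```text
tcp [ 421.  -251.6  304.4] local -195.6 -249.2 [ 1.5 -0.   0. ] 11.8667
1286 x [-177.8 -149.  -120.1] y [-62.7 -60.8   0.7  61.4  63.6]
262 292.42 localy 64.8
265 292.49 localy 64.2
268 292.44 localy 64.0
271 292.38 localy 63.7
274 292.14 localy 63.9
277 291.93 localy 64.0
280 291.76 localy 64.0
strip [np.float64(48.9), np.float64(-48.4)]
strip [np.float64(48.5), np.float64(-48.7)]
flapz 1130 [545.   -9.1] [100.9 277.8] 89.53 z [174.6 177.1 180.4]
[[406.0, -58.0], [683.0, -61.0], [684.0, 40.0], [407.0, 42.0]]
300 176.2; 305 177.7; 310 176.9; 315 176.5; 320 176.9; 325 176.7; 330 176.4; 335 176.6; 340 174.8; 345 170.5; flap_hinge 0.63 [649.5  30.5 172.1]
flap_edge 0.67 [641.5 -59.8 175.5]
flap_edge 0.37 [624.3 -16.2  -1.7]
brick 0.83 [850.8  72.5  -3.9]
brick 0.68 [675.3 257.1  -4.4]
brick 0.66 [ 621.3 -296.3   -3.1]
punch 0.22 [ 322.4 -264.5   -1.9]
tin 0.85 [ 676.7 -121.   169.7]
[490.6 136.5  54.9]
[ 608.6 -455.3   -2.5]
```

View pics/top8.png

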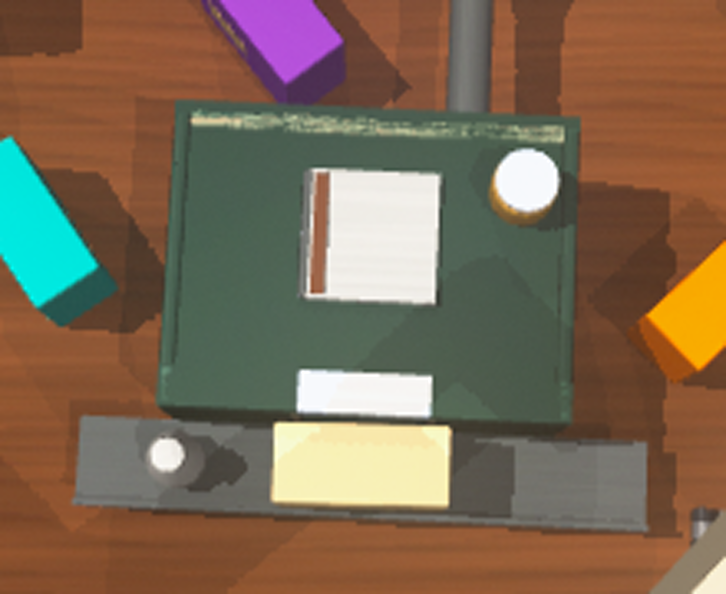

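View pics/scene8.png

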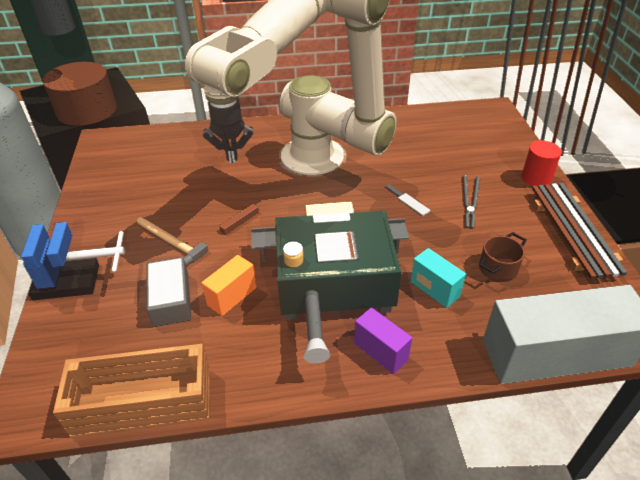

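The top view shows the flap flat at crop (305-440,170-303), with depth about 176.8 mm across it. The brick is centred below the strip, and the tin, the punch and everything else are where they were. The gripper is clear, so I'm handing in.

```bash
python3 -c "
from rig import ctrl
print(ctrl.finish_job())"
```

```text
the job is handed in; nothing more can be done
None
```

The forge is closed up and the job is handed in, at about 12 s of the 51 s allowed. The hand-in gives no verdict, so this rests on my last camera checks.

- **Brick:** I pushed the cream firebrick about 131 mm along the porch with the shut fingers, without lifting it. It is centred to within about 1 mm, so it overlaps the 96 mm mouth by about 16 to 17 mm at each side.
- **Flap:** I pressed it down after the brick was in place. At the stop the force rose to about 16 N while the fingertip stayed at about 177 mm. After I let go, depth read about 177 mm across the flap, flat along its length.
- **Everything else:** The tin reads within about 4 mm of where it started. The punch and the other things look unmoved in the pictures. The gripper was clear of everything at the end.

Two of the last checks did not help. In the final scene picture the network did not pick out the cream brick, listing only the coloured look-alikes, and gave only a low-score wrong match for the punch. I judged both from the top view instead.

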